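Close a tilted die with its cover slide

TASK

Put the square ceramic blank into the square cavity of the tilted stage so that it lies fully home, and let go of it. Then take the steel cover slide, tilt it to the slope of the stage and hold it flush on the sloped face, squared up with the plate and covering the whole cavity, pressing on it noticeably rather than letting it just rest there. Finish while still gripping the slide and holding it there; leave everything else on the bench where it is.

Things in the scene. Friction and masses are not known exactly. Their poses are not given: they have to be found in the camera images.
- blank: the square blank: white ceramic tile 44 x 44 mm, 8 mm thick, lying flat on the bench. Origin at the centre of its underside, z up through its thickness, x and y along its edges. The only square one of three white ceramic blanks
- slide: the cover slide: flat steel plate 82 mm (x) by 76 mm (y), 5 mm thick, lying flat on the bench, on top an upright grip rib, 46 mm long in x, 14 mm thick in y, up to 37 mm above the plate's underside. About 160 g. Origin at the centre of its flat underside, z up through the rib. Pinch the rib across its 14 mm. It is the same turned half round
- stage_base: fixed grey base of the tilting stage, 130 x 110 mm, 16 mm thick. Origin at the centre of its underside. The plate is hinged along its near (-x) side, 36 mm above the bench, between two low cheeks with black lock knobs (they reach 65 mm off centre in y); the plate's far (+x) side is raised
- tilt: the aluminium plate of the stage, 110 mm (x, up the slope) by 100 mm (y, level, along the hinge), 20 mm thick. Origin on the hinge line, midway, at its underside; z points out of its upper face, which leans towards the robot, 0.20 to 0.40 rad from level, different every time and locked: it does not give when pressed. In its face, centred 55 mm from the hinge, is the square cavity
- stage_face (a point): centre of the mouth of the square cavity (48 x 48 mm, 10 mm deep, its top edge chamfered out to 54 mm), level with the plate's sloped face; axes as those of the plate (z out of the face, x up the slope, y level). A finger slot, 32 mm wide in x and 14 mm deep, runs from the cavity out through both y edges of the plate: fingers closing along y can lower the blank right in and open there
- cavity_floor (a point): centre of the cavity's floor, 10 mm below stage_face along its z; same axes. A seated blank lies with its underside here and its top 2 mm below the face, with 2 mm of play on each side. The floor reaches 17 mm either way in y; beyond are the deeper finger slots
- disc: round ceramic blank, a white disc 46 mm across and 8 mm thick, lying flat; not wanted in this job. Origin at the centre of its underside
- strip: oblong ceramic blank, 60 x 24 mm and 8 mm thick, white, lying flat; not wanted. Origin at the centre of its underside
- bur_stand: stepped round grey stand full of small burs, 100 mm across, 82 mm high with the burs; a bystander. Origin at the centre of its underside
- primer: small amber bottle, 40 mm across, 85 mm high; a bystander. Origin at the centre of its underside
- jar: white jar, 60 mm across, 55 mm high; a bystander. Origin at the centre of its underside
- brush: small brush lying flat, about 160 mm long; a bystander. Origin at its underside
- cup: small glass cup, 64 mm across, 50 mm high; a bystander. Origin at the centre of its underside
Not all that is in view belongs to the job. Leave any pink or purple look-alike of the blank alone.

How it is judged (in metres and radians):
On the way:
1. the square blank lies fully home in the cavity, let go (z of blank in the frame of cavity_floor between -0.002 and 0.0025 m and x of blank in the frame of cavity_floor between -0.004 and 0.004 m and y of blank in the frame of cavity_floor between -0.004 and 0.004 m and angle between the z axis of blank and the z axis of cavity_floor, either way round below 0.06 rad and contact force between the fingers and blank below 0.2 N), for 0.2 s.
At the end, for the whole second after the job is handed in: Blank in the cavity: underside within 2.5 mm of the floor, 4 mm of centre. Slide gripped, at rest, within 2 mm and 0.04 rad of flush on the face, squared within 0.2 rad, centred over the cavity within 14 mm (x) and 11 mm (y), pressed on the plate with over 3 N (z of blank in the frame of cavity_floor between -0.002 and 0.0025 m and x of blank in the frame of cavity_floor between -0.004 and 0.004 m and y of blank in the frame of cavity_floor between -0.004 and 0.004 m and angle between the z axis of blank and the z axis of cavity_floor, either way round below 0.06 rad and z of slide in the frame of stage_face between -0.002 and 0.002 m and x of slide in the frame of stage_face between -0.014 and 0.014 m and y of slide in the frame of stage_face between -0.011 and 0.011 m and angle between the z axis of slide and the z axis of stage_face, either way round below 0.04 rad and angle between the x axis of slide and the x axis of stage_face, either way round below 0.2 rad and contact force between slide and tilt above 3 N and contact force between the fingers and slide above 3 N and linear speed of slide below 0.02 m/s); the arm keeps its last pose, push and grip.
It fails at once if another thing on the bench is moved more than 30 mm (distance of any of disc, strip, bur_stand, primer, jar, brush, cup from where it was at the start of the episode above 0.03 m).
It also fails if it takes over 64 s, if anything falls off the work surface, if the arm or the gripper's body presses on something with over 40 N, if the wrist force passes 120 N, or if a joint passes its speed limit or range.

ROBOT

A 6-joint arm with a two-finger parallel gripper is mounted at the origin on the work surface. World frame = base frame: x ahead of the robot, y to its left, z up, the work surface at z = 0. Lengths are in mm, angles in rad, forces in N, time in s.
With the tool pointing down it reaches from about 275 to 825 mm from the base axis. Payload 5.2 kg.
Tool frame: the origin (TCP) lies at the very end of the fingers, on their centre line; the grasp point (between the pads) lies 19 mm behind it; z points along the fingers, y is the line along which they close (so a half turn about z gives the same grasp; the last joint's range is limited). The gripper opens to 93 mm and grips with 3 to 60 N. Pads are 15 mm wide; open, the fingers measure 128 mm over their backs; the gripper's body (75 mm by 188 mm) begins 65 mm behind the grasp point.
Start: joints at [1, 0.259, 1.535, -0, 1.348, -0.203], TCP at [197.739, 513.229, 218.653] pointing down, gripper open.
Joint ranges: [-3.14, 3.14], [-0.91, 2.08], [0.19, 2.58], [-1.22, 4.36], [0.22, 2.71], [-3.12, 3.12]. Speed limits (rad/s): [2.57, 2.57, 3.14, 3.14, 3.14, 3.14].

INTERFACE

Orientations are given as [roll, pitch, yaw] about the fixed x, y, z axes, in that order (R = Rz(yaw) Ry(pitch) Rx(roll)).
In Python, from bench import robot gives the robot as it stands. The module is installed in compiled form; this text tells all that it offers. Calls block until the motion is done:
- robot.move_ptp(position, orientation): joint-space move of the TCP to a pose.
- robot.move_linear(position, ori=None, speed=150, f_stop=None): straight line of the TCP; ori=None keeps the orientation; speed is the mean speed in mm/s. With f_stop (N) it stops when the force on the tool has changed by that much, and returns True; else False.
- robot.move_j(angles): joint-space move.
- robot.move_gripper(opening): opening from 0.0 (shut) to 1.0 (fully open); the grip force is fixed at half the most; returns when the fingers have stopped.
- robot.sleep(seconds).
- robot.inverse_kinematics(position, orientation): joint angles nearest the present ones, or None.
- robot.get_image(name): name is "scene" or "side" or "wrist"; returns a dict with "img" (400x640x3 uint8, blue, green, red), "fovy" (degrees; the focal length in pixels is half the picture's height over the tangent of half this angle, whatever the lens; pixels are square), "cx", "cy" (the principal point, pixels), "eye" and "orientation" of the camera in the world. Camera axes: x right, y down, z forward; pixel columns grow to the right and rows downward; lengths in mm; the calibration is good to about 2 mm. The wrist camera is an equidistant fisheye: a pixel r from the principal point sees the ray r / f radians off the axis. A picture is of the moment at which its call begins. There is no depth.
A pose or a line that the arm cannot do raises robot.MotionError and nothing moves.
- robot.hand_in(): hands the job in; it is judged then, once.
Readings, each from a call of its own:
- robot.current_t(): time.
- robot.current_qpos(): joint angles.
- robot.current_joint_vel(): joint speeds.
- robot.current_joint_efforts(): joint torques, N m.
- robot.current_tcp_pos(): TCP position.
- robot.current_eef_rot(): TCP orientation.
- robot.current_contact_force(): force on the tool from outside, world axes, zero at the start.
- robot.current_ft_torque(): the same for the moment, N m.
- robot.current_gripper_width(): opening from 0.0 (shut) to 1.0 (fully open).
- robot.current_finger_force(): force on a finger pad.
Only numpy, scipy, OpenCV 4.12 (cv2) and the standard library are available. Lean on these libraries where they do the work, as an engineer would, in place of code of your own. Each camera call takes 0.05 s, during which the arm holds its last target. There are 200 camera calls.

## Working session

There is one attempt and no reset: what is moved stays moved. The work goes in short steps, each a Python script; the robot and the scene stay as the last script left them, time stands still between calls to the robot, and variables do not carry over. Pictures are saved under pics/ and viewed, at most 10 in all, crops included, and the job is handed in when it is done.

```bash
mkdir -p pics; python3 - <<'E'
from bench import robot
import cv2,pickle,numpy as np
d={}
for n in("scene","side","wrist"):
    d[n]=robot.get_image(n); r=d[n]; print(n,r["fovy"],r["cx"],r["cy"],np.round(r["eye"],1),np.round(r["orientation"],3))
pickle.dump(d,open("d0.pkl","wb"))
cv2.imwrite("pics/a.png",d["scene"]["img"]);cv2.imwrite("pics/b.png",d["side"]["img"]);cv2.imwrite("pics/c.png",d["wrist"]["img"])
print(robot.current_eef_rot(),robot.current_t())
E
```

```text
scene 54.09808321709297 319.63679152702736 194.142380687264 [1191.6  346.5  761.9] [-2.321 -0.013  2.119]
side 44.239480138290965 314.2575165362343 196.3389941611621 [   77.3 -1086.2  1185.3] [-2.331  0.014 -0.455]
wrist 65.70646984690485 318.8865313526238 198.9238079282942 [128.6 540.3 384.3] [2.867e+00 2.000e-03 1.204e+00]
[-3.14022828e+00 -3.26020827e-04  2.77378250e+00] 0.15
```

View pics/a.png

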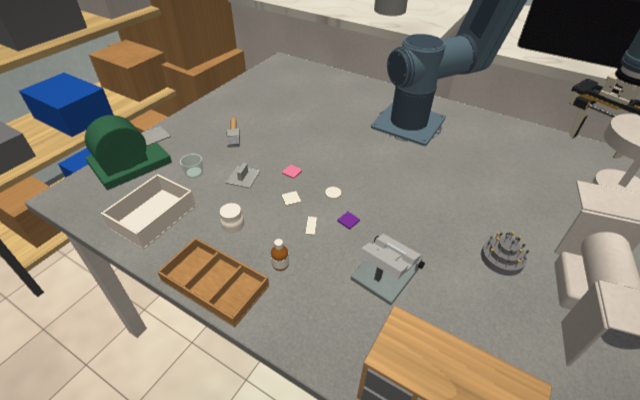

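View pics/b.png

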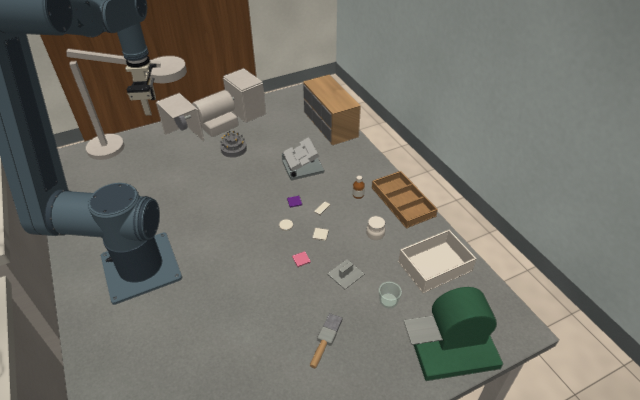

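Scene view: white candidates are (291,198), squarish, (333,192), round, and (311,225), oblong. Pink (292,171) and purple (348,220) are decoys. The slide is at (242,176) and the stage at (389,265). In the side view they are at (320,234), (286,225), (322,208), (346,272) and (302,155). I'll triangulate these, then look from above with the wrist camera.

```bash
cat > h.py <<'E'
import numpy as np,cv2,pickle
from scipy.spatial.transform import Rotation as Rn
def R(o): return Rn.from_euler("xyz",o).as_matrix()
def ray(c,uv,fish=False):
    uv=np.atleast_2d(np.asarray(uv,float)); f=200/np.tan(np.radians(c["fovy"])/2)
    x=(uv-[c["cx"],c["cy"]])/f
    if fish:
        th=np.linalg.norm(x,axis=1,keepdims=True); d=np.hstack([x/np.maximum(th,1e-9)*np.sin(th),np.cos(th)])
    else: d=np.hstack([x,np.ones((len(x),1))])
    d/=np.linalg.norm(d,axis=1,keepdims=True)
    return np.array(c["eye"],float),d@R(c["orientation"]).T
def onz(c,uv,z,fish=False):
    e,d=ray(c,uv,fish); return e+d*((z-e[2])/d[:,2:])
def tri(views):  # [(cam,uv,fish)] one point -> point, rms residual
    A=[];b=[]
    for c,uv,fi in views:
        e,d=ray(c,uv,fi); P=np.eye(3)-np.outer(d[0],d[0]); A.append(P); b.append(P@e)
    A=np.vstack(A);b=np.hstack(b); p=np.linalg.lstsq(A,b,rcond=None)[0]
    return p,np.linalg.norm(A@p-b)/len(views)**.5
def proj(c,p,fish=False):
    f=200/np.tan(np.radians(c["fovy"])/2); q=(np.atleast_2d(p)-c["eye"])@R(c["orientation"])
    r=np.linalg.norm(q[:,:2],axis=1,keepdims=True)
    s=np.arctan2(r,q[:,2:])/r if fish else 1/q[:,2:]
    return q[:,:2]*s*f+[c["cx"],c["cy"]]
def tool(yaw,tilt=None):  # pointing down, closing line (tool y) along world angle yaw
    y=np.array([np.cos(yaw),np.sin(yaw),0]); z=np.array([0,0,-1.])
    return np.c_[np.cross(y,z),y,z]
def eul(M): return Rn.from_matrix(M).as_euler("xyz")
E
python3 - <<'E'
from h import *
d=pickle.load(open("d0.pkl","rb"))
for n,a,b in [("blank",(291,198),(320,234)),("disc",(333,192),(286,225)),("strip",(311,225),(322,208)),("slide",(242,180),(346,274)),("stage",(389,258),(302,155)),("primer",(280,258),(359,188)),("jar",(231,212),(376,222)),("stand",(506,250),(233,142))]:
    p,r=tri([(d["scene"],a,0),(d["side"],b,0)]); print(n,np.round(p),round(r,1))
w=d["wrist"]; T=R([-3.14022828e+00,-3.26020827e-04,2.7737825]); tcp=np.array([197.739,513.229,218.653])
print("cam in tool",T.T@(w["eye"]-tcp)); print(np.round(T.T@R(w["orientation"]),3))
E
```

```text
blank [ 548. -129.    4.] 0.1
disc [465. -42.   4.] 1.4
strip [606. -27.   5.] 0.7
slide [ 551. -302.   -7.] 1.9
stage [640. 202.  59.] 0.7
primer [753. -20.  31.] 1.2
jar [ 711. -200.   49.] 0.6
stand [450. 425.  34.] 0.4
cam in tool [ 7.43149594e+01  1.16504935e-01 -1.65655494e+02]
[[ 0.001 -0.963 -0.271]
 [ 1.     0.001 -0.   ]
 [ 0.    -0.271  0.963]]
```

View pics/c.png

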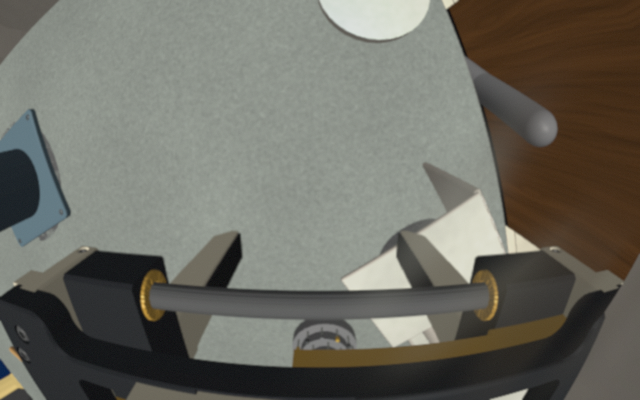

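```bash
python3 - <<'E'
from h import *
from bench import robot
T=tool(-np.pi/2); print(T[:,0])
out=[]
for x,y,z in [(640,235,210),(640,145,210),(555,-130,170),(555,-230,170)]:
    p=np.array([x,y,z])-T[:,0]*74
    best=min((T,tool(np.pi/2)),key=lambda M:0)
    robot.move_ptp(list(p),list(eul(T))); robot.sleep(.15)
    out.append(robot.get_image("wrist")); print(robot.current_qpos().round(2) if hasattr(robot.current_qpos(),'round') else robot.current_qpos(),robot.current_t(),np.round(out[-1]["eye"],1))
pickle.dump(out,open("d1.pkl","wb"))
a=np.vstack([np.hstack([out[0]["img"][:240],out[1]["img"][:240]]),np.hstack([out[2]["img"][:240],out[3]["img"][:240]])])
cv2.imwrite("pics/d.png",np.vstack([out[1]["img"][:250],out[2]["img"][:250]]))
E
```

```text
[1.000000e+00 6.123234e-17 0.000000e+00]
[0.21 0.38 1.39 0.   1.38 1.78] 2.0833 [641.7 236.2 376.5]
[0.06 0.33 1.46 0.   1.35 1.63] 2.7333 [642.1 146.3 376.5]
[-0.49  0.21  1.73  0.    1.21  1.08] 4.05 [ 557.7 -128.6  336.6]
[-0.65  0.27  1.65  0.    1.23  0.92] 4.7333 [ 557.2 -228.5  336.3]
```

View pics/d.png

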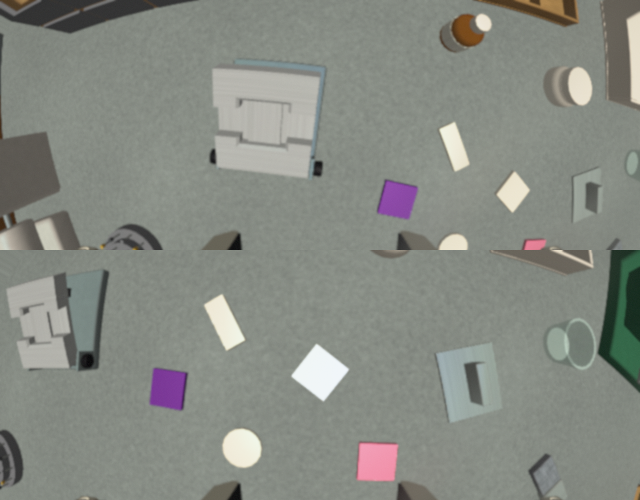

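The lower half is image 2. The white diamond at (320,122) there is the square blank, (242,198) is round and (224,72) is oblong. The slide is at (469,131), and in the upper half (image 1) the plate is at about (265,120). Next I'll take contours and an enlarged crop to confirm.

```bash
python3 - <<'E'
from h import *
o=pickle.load(open("d1.pkl","rb"))
def comps(i,mask,name):
    mask[228:]=0
    for c in cv2.findContours(mask,cv2.RETR_EXTERNAL,cv2.CHAIN_APPROX_NONE)[0]:
        a=cv2.contourArea(c)
        if a>300:
            (m,s,t)=cv2.minAreaRect(c); M=cv2.moments(c)
            print(name,i,"A",a,"c",round(M['m10']/M['m00'],1),round(M['m01']/M['m00'],1),"rect",np.round(m,1),np.round(s,1),round(t,1),"fill",round(a/(s[0]*s[1]),2),"poly",cv2.approxPolyDP(c,.04*cv2.arcLength(c,True),True)[:,0].tolist())
for i in range(4):
    im=o[i]["img"]; hsv=cv2.cvtColor(im,cv2.COLOR_BGR2HSV)
    if i>=2:
        comps(i,((hsv[...,2]>205)&(hsv[...,1]<60)).astype(np.uint8),"white")
for i,pts in ((0,[(165,40)]),(1,[(265,120),(265,75),(265,155)])):
    print(i,[o[i]["img"][y,x].tolist() for x,y in pts])
print("slide px",o[2]["img"][100,460],o[2]["img"][150,455],o[2]["img"][60,400])
p=proj(o[0],[640,202,70],True)[0];print(p)
def crop(im,x,y,w,h,s): 
    return cv2.resize(im[max(0,y-h):y+h,max(0,x-w):x+w],(2*w*s,2*h*s),interpolation=cv2.INTER_CUBIC)
a=crop(o[0]["img"],int(p[0]),110,75,75,4)[:, :]
A=np.hstack([cv2.resize(a,(400,400)),cv2.resize(crop(o[1]["img"],267,120,75,75,4),(400,400))])
B=np.hstack([cv2.resize(crop(o[2]["img"],320,122,50,25,4),(400,200)),cv2.resize(crop(o[2]["img"],469,131,80,40,4),(400,200))])
cv2.imwrite("pics/e.png",np.vstack([A,B]))
E
```

```text
white 2 A 1090.0 c 241.5 197.6 rect [241.5 197.5] [37. 37.] 90.0 fill 0.8 poly [[233, 180], [224, 189], [224, 204], [248, 216], [259, 206], [259, 191], [247, 180]]
white 2 A 1630.0 c 319.6 122.2 rect [319.5 122.3] [41.2 41.4] 38.7 fill 0.96 poly [[316, 94], [292, 126], [323, 150], [347, 118]]
white 2 A 1013.0 c 223.9 72.0 rect [223.7  71.9] [51.4 21. ] 63.4 fill 0.94 poly [[220, 45], [205, 57], [227, 99], [243, 87]]
white 3 A 818.5 c 163.8 197.1 rect [164. 197.] [34. 30.] 90.0 fill 0.8 poly [[158, 180], [149, 189], [150, 203], [161, 214], [170, 214], [179, 204], [178, 192], [170, 182]]
white 3 A 1427.0 c 227.8 123.5 rect [227.5 123.5] [38.7 39.4] 36.3 fill 0.94 poly [[223, 97], [203, 129], [232, 150], [253, 119]]
white 3 A 727.0 c 145.2 80.9 rect [145.1  80.7] [47.6 17.5] 66.0 fill 0.87 poly [[142, 56], [130, 67], [149, 105], [161, 95]]
0 [[133, 140, 135]]
1 [[175, 183, 184], [176, 183, 183], [178, 184, 185]]
slide px [166 168 154] [173 175 159] [133 140 134]
[353.61089239 116.39480401]
```

View pics/e.png

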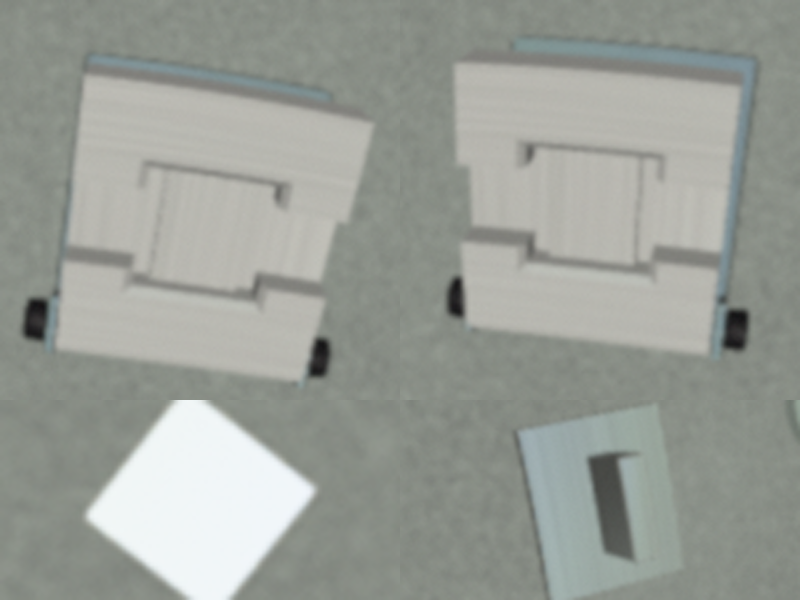

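The crops confirm the blank: it is square, white and fills 0.96 of its rectangle. The stage face corners and the slide outline are clear too. Next is a sub-pixel line fit of the edges and triangulation.

```bash
cat >> h.py <<'E'
def edgeline(c,g,p,q,rng,w=4):
    p,q=np.array(p,float),np.array(q,float); t=(q-p)/np.linalg.norm(q-p); n=np.array([-t[1],t[0]])
    s=np.arange(-w,w+.01,.25); pts=[]
    for a in np.concatenate([np.linspace(*r,12) for r in rng]):
        L=p+(q-p)*a+s[:,None]*n
        v=cv2.remap(g,L[:,:1].astype(np.float32),L[:,1:].astype(np.float32),cv2.INTER_LINEAR)[:,0]
        d=np.abs(np.convolve(v,[.25,.25,.25,.25,-.25,-.25,-.25,-.25],"same")); d[:4]=d[-4:]=0
        pts.append(L[np.argmax(d)]+n*.125)
    e,d=ray(c,pts,True); d=d@R(c["orientation"])      # camera frame
    x=(d[:,:2]/d[:,2:]).astype(np.float32)
    vx,vy,x0,y0=cv2.fitLine(x,cv2.DIST_HUBER,0,.001,.001).ravel()
    return np.array([-vy,vx,vy*x0-vx*y0])
def quad(c,P,rngs,w=4):  # corners in order -> refined ray directions (world)
    g=cv2.cvtColor(c["img"],cv2.COLOR_BGR2GRAY).astype(np.float32)
    L=[edgeline(c,g,P[i],P[(i+1)%4],rngs[i],w) for i in range(4)]
    X=[np.cross(L[i-1],L[i]) for i in range(4)]
    return [R(c["orientation"])@(x/x[2]) for x in X]
def meet(views): # [(eye,dir)]
    A=[];b=[]
    for e,d in views:
        d=d/np.linalg.norm(d);P=np.eye(3)-np.outer(d,d);A.append(P);b.append(P@np.array(e))
    A=np.vstack(A);b=np.hstack(b);p=np.linalg.lstsq(A,b,rcond=None)[0]
    return p,np.linalg.norm(A@p-b)
E
cat > meas.py <<'E'
from h import *
o=pickle.load(open("d1.pkl","rb"))
def report(n,a,b,Q1,Q2):
    P=[];r=[]
    for x,y in zip(Q1,Q2): p,e=meet([(a["eye"],x),(b["eye"],y)]);P.append(p);r.append(e)
    P=np.array(P); print(n,np.round(P,1).tolist(),"res",np.round(r,1),"sides",np.round(np.linalg.norm(P-np.roll(P,-1,0),axis=1),1),"cen",np.round(P.mean(0),1)); return P
full=[[(.1,.9)]]*4
side=[(.06,.28),(.75,.94)]
k=150/400
c0=[(278+x*k,35+y*k) for x,y in [(85,73),(368,124),(303,382),(55,350)]]
c1=[(192+x*k,45+y*k) for x,y in [(55,63),(340,84),(315,355),(68,326)]]
rg=[[(.1,.9)],side,[(.1,.9)],side]
P=report("plate",o[0],o[1],quad(o[0],c0,rg,3),quad(o[1],c1,rg,3))
b2=[(316,94),(292,126),(323,150),(347,118)];b3=[(223,97),(203,129),(232,150),(253,119)]
B=report("blank",o[2],o[3],quad(o[2],b2,full),quad(o[3],b3,full))
s2=[(435.8,103),(491,92),(502,158),(449.8,171)]
im=o[3]["img"]; m=(cv2.cvtColor(im,cv2.COLOR_BGR2GRAY)>148).astype(np.uint8); m[228:]=0
m=cv2.morphologyEx(m,cv2.MORPH_CLOSE,np.ones((5,5)))
n,lab,st,ce=cv2.connectedComponentsWithStats(m); j=lab[110,355] if lab[110,355] else lab[130,350]
c=max(cv2.findContours((lab==j).astype(np.uint8),cv2.RETR_EXTERNAL,cv2.CHAIN_APPROX_NONE)[0],key=cv2.contourArea)
print("s3",st[j],cv2.boxPoints(cv2.minAreaRect(c)).round(1).tolist())
s3=cv2.boxPoints(cv2.minAreaRect(c)); a=s3-s3.mean(0); s3=s3[np.argsort(np.arctan2(a[:,1],a[:,0]))]
S=report("slide",o[2],o[3],quad(o[2],s2,full),quad(o[3],s3,full))
# plate frame
x=(P[0]+P[1]-P[2]-P[3]);x/=np.linalg.norm(x);y=(P[0]+P[3]-P[1]-P[2]);z=np.cross(x,y);z/=np.linalg.norm(z)
print("tilt",np.arcsin(x[2]),"from z",np.arccos(z[2]),"yaw",np.arctan2(-x[1]*1,x[0])*-1,"y lvl",y[2]/np.linalg.norm(y))
print("low edge expected z",36+20*z[2])
def yaw(p,q): v=q-p; return np.arctan2(v[1],v[0])
print("blank yaw",[yaw(B[0],B[1]),yaw(B[3],B[2]),yaw(B[0],B[3])],"slide",[yaw(S[3],S[0]),yaw(S[2],S[1]),yaw(S[1],S[0])])
E
python3 meas.py
```

```text
plate [[688.6, 244.6, 97.2], [675.7, 146.9, 100.7], [571.1, 153.6, 35.6], [588.8, 257.2, 57.3]] res [0.2 0.1 0.6 0.1] sides [ 98.6 123.3 107.3 108.3] cen [631.  200.6  72.7]
blank [[580.7, -125.7, 8.0], [545.6, -98.1, 7.8], [518.2, -133.4, 8.5], [553.3, -160.9, 7.8]] res [0.3 0.  0.  0. ] sides [44.6 44.7 44.6 44.6] cen [ 549.5 -129.5    8. ]
s3 [ 348   82   82   89 4776] [[347.0, 97.0], [416.70001220703125, 80.0], [434.70001220703125, 154.0], [365.0, 170.89999389648438]]
slide [[575.1, -258.2, 5.6], [595.5, -331.6, 2.6], [516.2, -361.9, -10.9], [497.4, -279.8, 4.8]] res [0.2 0.  0.9 0.2] sides [76.3 86.  85.7 80.7] cen [ 5.461e+02 -3.079e+02  5.000e-01]
tilt 0.4730969018953376 from z 0.47588996107794745 yaw -0.09386211391847259 y lvl 0.08882648480772776
low edge expected z 53.77770712171807
blank yaw [np.float64(2.4751267385595144), np.float64(2.4776061273331633), np.float64(-2.2315932268199488)] slide [np.float64(0.2716496930183656), np.float64(0.36446565951714993), np.float64(1.8413375790500919)]
```

Blank: heights of 7.8–8.5 mm and sides of 44.6 mm, so it is good. One plate corner and one slide corner snapped to neighbouring edges (a cheek and the rib shadow). I'll redo those with tighter ranges and check against the known sizes with a rigid fit.

```bash
cat > meas2.py <<'E'
exec(open("meas.py").read().split("# plate frame")[0].replace('rg=[[(.1,.9)],side,[(.1,.9)],side]','rg=[[(.1,.9)],[(.06,.3),(.69,.76)],[(.15,.85)],[(.22,.31),(.7,.94)]]').replace(",rg,3)",",rg,2)"))
def kab(P,M):
    w=np.ones(len(P)); 
    r,_=Rn.align_vectors(P-P.mean(0),M-M.mean(0)); Rm=r.as_matrix(); t=P.mean(0)-Rm@M.mean(0)
    return Rm,t,np.linalg.norm(P-(M@Rm.T+t),axis=1)
M=np.array([[55,50,0],[55,-50,0],[-55,-50,0],[-55,50,0.]])
for idx in ([0,1,2,3],[0,1,3],[0,2,3],[0,1,2],[1,2,3]):
    Rm,t,e=kab(P[idx],M[idx]); print(idx,"face",t.round(1),"x",Rm[:,0].round(3),"z",Rm[:,2].round(3),"tilt",np.arccos(Rm[2,2]).round(3),"yaw",np.arctan2(-Rm[0,1],Rm[1,1]).round(3),"res",e.round(1))
# constrained fit: level y, hinge height; reprojection angle of 8 corner rays
from scipy.optimize import least_squares
Q=[(o[0]["eye"],quad(o[0],c0,rg,2)),(o[1]["eye"],quad(o[1],c1,rg,2))]
def mod(v): Rm=R([0,-v[3],v[2]]); return np.array([v[0],v[1],36+v[4]])+(M+[55,0,20])@Rm.T
def f(v):
    C=mod(v); return np.concatenate([np.cross(c-e,d/np.linalg.norm(d)) for e,D in Q for c,d in zip(C,D)]).ravel()
for lock in (0,1):
    s=least_squares(lambda v:f(np.r_[v[:4],0 if lock else v[4]]),[580,205,-.12,.37,0],loss="soft_l1"); v=s.x.copy(); v[4]*=1-lock
    print("fit",v.round(3),"face",mod(v).mean(0).round(1),np.abs(s.fun.reshape(8,3)).max(1).round(1))
E
python3 meas2.py
```

```text
plate [[688.3, 244.4, 98.0], [675.5, 146.4, 96.8], [574.0, 156.5, 47.2], [587.4, 258.4, 50.7]] res [0.1 0.6 0.4 0.2] sides [ 98.8 113.5 102.8 112.3] cen [631.3 201.4  73.2]
blank [[580.7, -125.7, 8.0], [545.6, -98.1, 7.8], [518.2, -133.4, 8.5], [553.3, -160.9, 7.8]] res [0.3 0.  0.  0. ] sides [44.6 44.7 44.6 44.6] cen [ 549.5 -129.5    8. ]
s3 [ 348   82   82   89 4776] [[347.0, 97.0], [416.70001220703125, 80.0], [434.70001220703125, 154.0], [365.0, 170.89999389648438]]
slide [[575.1, -258.2, 5.6], [595.5, -331.6, 2.6], [516.2, -361.9, -10.9], [497.4, -279.8, 4.8]] res [0.2 0.  0.9 0.2] sides [76.3 86.  85.7 80.7] cen [ 5.461e+02 -3.079e+02  5.000e-01]
[0, 1, 2, 3] face [631.3 201.4  73.2] x [ 0.896 -0.116  0.429] z [-0.428  0.035  0.903] tilt 0.444 yaw -0.12 res [1.8 1.7 3.1 1.1]
[0, 1, 3] face [631.9 202.   74. ] x [ 0.899 -0.116  0.421] z [-0.419  0.044  0.907] tilt 0.435 yaw -0.123 res [1.2 0.5 1.3]
[0, 2, 3] face [631.  200.9  72.5] x [ 0.898 -0.127  0.421] z [-0.422  0.024  0.906] tilt 0.436 yaw -0.126 res [2.1 2.3 1. ]
[0, 1, 2] face [631.6 201.1  72.8] x [ 0.892 -0.114  0.437] z [-0.435  0.046  0.899] tilt 0.453 yaw -0.123 res [1.7 1.6 3. ]
[1, 2, 3] face [630.5 201.7  73.3] x [ 0.893 -0.108  0.437] z [-0.437  0.027  0.899] tilt 0.453 yaw -0.109 res [1.6 2.6 1.3]
fit [ 5.89251e+02  2.06935e+02 -1.25000e-01  3.98000e-01 -1.03500e+00] face [631.9 201.6  74.7] [0.4 0.7 0.2 0.7 0.2 0.7 1.9 0.1]
fit [ 5.89308e+02  2.06886e+02 -1.25000e-01  3.99000e-01  0.00000e+00] face [631.9 201.5  75.8] [0.4 0.9 0.3 0.6 0.1 0.8 1.9 0.4]
```

```bash
python3 - <<'E'
from h import *
from bench import robot
o=list(eul(tool(-2.235)))
robot.move_ptp([549.5,-129.5,80],o); robot.move_gripper(.64)
hit=robot.move_linear([549.5,-129.5,2],speed=80,f_stop=8); print("hit",hit,robot.current_tcp_pos())
robot.move_gripper(0.0); print(robot.current_gripper_width()*93,robot.current_finger_force())
robot.move_linear([549.5,-129.5,120]); print(robot.current_gripper_width()*93,robot.current_finger_force(),robot.current_t())
# go in front of stage tilted, look from two heights
c=R([0,-.395,-.125]); y=-c[:,1]; T=np.c_[np.cross(y,-c[:,2]),y,-c[:,2]]
face=np.array([631.9,201.6,75.])
out=[]
for h,dx in ((110,-70),(110,0)):
    p=face+c@[dx,0,h]; robot.move_ptp(list(p),list(eul(T))); robot.sleep(.1); out.append(robot.get_image("wrist")); print(np.round(robot.current_qpos(),2),robot.current_t())
pickle.dump(out,open("d2.pkl","wb")); cv2.imwrite("pics/f.png",np.vstack([i["img"][:300] for i in out]))
E
```

```text
hit False [ 549.97881187 -129.69187555    2.52012722]
43.6381203998512 30.000511407852173
43.27841270525857 29.9998140335083 8.8
[ 0.29  0.18  1.9  -0.24  0.71  2.14] 10.2583
[ 0.24  0.24  1.75 -0.19  0.8   2.05] 10.7917
```

View pics/f.png

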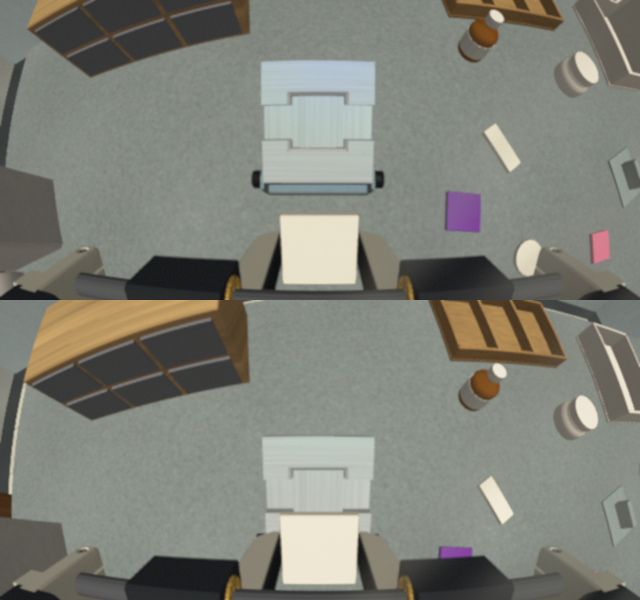

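Upper half: the plate's face is square in view with corners near (262,62), (376,62), (373,184) and (262,183). The blank is held straight at (319,249) and is centred on the plate's column. I'll refine the tilt with all views.

```bash
cat > meas3.py <<'E'
exec(open("meas2.py").read().split("for lock")[0])
n=pickle.load(open("d2.pkl","rb"))
k0=[(262,62),(375.5,62),(373,184),(262,183)]
r0=[[(.1,.9)],[(.06,.3)],[(.1,.9)],[(.06,.3)]]; r0[3]=[(.7,.94)]
k1=[(263,137),(375,137),(371.5,205),(265,205)]
r1=[[(.1,.9)],[(.1,.45)],[(.1,.9)],[(.55,.9)]]
Qa=quad(n[0],k0,r0,3);Qb=quad(n[1],k1,r1,3)
pr=lambda c,D:proj(c,np.array(c["eye"])+np.array(D)*300,True).round(1).tolist()
print(pr(n[0],Qa),pr(n[1],Qb)[:2])
W=[(o[0]["eye"],Q[0][1],[0,1,3]),(o[1]["eye"],Q[1][1],[0,1,2,3]),(n[0]["eye"],Qa,[0,1,2,3]),(n[1]["eye"],Qb,[0,1])]
for i in range(4):
    print(i,[x.round(1) if hasattr(x,'round') else x for x in meet([(e,D[i]) for e,D,I in W if i in I])])
def f(v):
    C=mod(v); return np.concatenate([np.cross(C[i]-e,D[i]/np.linalg.norm(D[i])) for e,D,I in W for i in I])
for sub in (W,W[2:],W[:2]):
  for lock in (0,1):
    WW=W; W=sub
    s=least_squares(lambda v:f(np.r_[v[:4],0 if lock else v[4]]),[580,205,-.12,.37,0],loss="soft_l1"); v=s.x.copy(); v[4]*=1-lock
    print("fit",v.round(3),"face",mod(v).mean(0).round(1),np.linalg.norm(s.fun.reshape(-1,3),axis=1).round(1)); W=WW
E
python3 meas3.py | tail -13
```

```text
[0, 1, 2] face [631.6 201.1  72.8] x [ 0.892 -0.114  0.437] z [-0.435  0.046  0.899] tilt 0.453 yaw -0.123 res [1.7 1.6 3. ]
[1, 2, 3] face [630.5 201.7  73.3] x [ 0.893 -0.108  0.437] z [-0.437  0.027  0.899] tilt 0.453 yaw -0.109 res [1.6 2.6 1.3]
[[261.0, 61.4], [374.5, 61.9], [371.5, 182.1], [262.8, 182.1]] [[261.6, 136.7], [373.9, 137.1]]
0 [array([688.4, 244.7,  97.8]), np.float64(0.5)]
1 [array([675.5, 146.2,  97.6]), np.float64(0.8)]
2 [array([575.5, 157.5,  52.8]), np.float64(1.9)]
3 [array([588.2, 257.9,  54.1]), np.float64(0.9)]
fit [ 5.89545e+02  2.07224e+02 -1.27000e-01  4.02000e-01 -5.02000e-01] face [632.  201.8  75.4] [0.5 1.  0.3 0.2 0.6 2.4 0.6 0.4 0.1 0.7 0.6 0.2 0.1]
fit [ 5.89382e+02  2.07239e+02 -1.27000e-01  3.99000e-01  0.00000e+00] face [631.9 201.8  75.8] [0.5 1.1 0.3 0.3 0.7 2.4 0.7 0.2 0.2 0.7 0.6 0.1 0.2]
fit [ 5.90247e+02  2.07451e+02 -1.30000e-01  4.12000e-01 -1.19700e+00] face [632.3 202.   75.1] [0.2 0.1 0.4 0.3 0.2 0.1]
fit [ 5.89574e+02  2.07541e+02 -1.30000e-01  3.99000e-01  0.00000e+00] face [632.1 202.   75.8] [0.2 0.2 0.6 0.2 0.3 0.2]
fit [ 5.89165e+02  2.07081e+02 -1.26000e-01  3.96000e-01 -1.16900e+00] face [631.8 201.7  74.5] [0.6 0.7 0.6 0.3 0.7 2.2 0.2]
fit [ 5.89180e+02  2.06943e+02 -1.25000e-01  3.97000e-01  0.00000e+00] face [631.8 201.6  75.7] [0.4 1.1 0.7 0.  0.8 2.  0.4]
```

```bash
cat >> h.py <<'E'
C=R([0,-.397,-.128]); FACE=np.array([632.,201.9,75.6])
def ptool(): y=-C[:,1]; return np.c_[np.cross(y,-C[:,2]),y,-C[:,2]]
def inface(p): return C.T@(np.array(p)-FACE)
E
python3 - <<'E'
from h import *
from bench import robot
o=list(eul(ptool())); at=lambda h,x=0:list(FACE+C@[x,0,h])
robot.move_ptp(at(25),o)
robot.move_linear(at(6),speed=60); 
hit=robot.move_linear(at(-9.5),speed=25,f_stop=6)
print(hit,inface(robot.current_tcp_pos()).round(2),C.T@np.array(robot.current_contact_force()),robot.current_t())
E
```

```text
True [-0.03 -0.01 -7.26] [ 0.72118196 -0.29031419  1.68220245] 12.2167
```

Contact came at -7.3 mm against an expected -7.5, so the blank is on the floor. Release, retreat and look.

```bash
python3 - <<'E'
from h import *
from bench import robot
o=list(eul(ptool())); at=lambda h,x=0:list(FACE+C@[x,0,h])
robot.move_gripper(.62); robot.sleep(.4)
robot.move_linear(at(60),speed=120)
robot.move_linear(at(60,-75),speed=150); robot.sleep(.1)
a=robot.get_image("wrist"); pickle.dump(a,open("d3.pkl","wb"))
# seen blank: raycast to plane 2 mm under face
P=FACE+C@[0,0,-2]
im=a["img"]; m=(cv2.cvtColor(im,cv2.COLOR_BGR2HSV)[...,1]<45)&(im.min(2)>195); m[240:]=0; 
for c in cv2.findContours(m.astype(np.uint8),0,cv2.CHAIN_APPROX_NONE)[0]:
    if cv2.contourArea(c)>300:
        q=cv2.approxPolyDP(c,.04*cv2.arcLength(c,True),True)[:,0]; e,d=ray(a,q,True)
        X=e+d*(((P-e)@C[:,2])/(d@C[:,2]))[:,None]; print(q.tolist(),inface(X[0]).round(1),((X-FACE)@C).round(1).tolist())
cv2.imwrite("pics/g.png",cv2.resize(im[20:260,200:440],(600,600),interpolation=cv2.INTER_CUBIC)); print(robot.current_t())
E
```

```text
[[521, 131], [515, 141], [535, 175], [544, 166]] [  -0.9 -171.4   -2. ] [[-0.9, -171.4, -2.0], [-10.0, -165.5, -2.0], [-38.6, -193.4, -2.0], [-29.9, -203.6, -2.0]]
[[290, 90], [291, 146], [349, 145], [348, 89]] [21.  21.6 -2. ] [[21.0, 21.6, -2.0], [-20.5, 21.2, -2.0], [-19.7, -21.6, -2.0], [21.8, -20.5, -2.0]]
[[602, 47], [605, 66], [619, 78], [615, 58]] [ 100.  -287.9   -2. ] [[100.0, -287.9, -2.0], [80.3, -291.8, -2.0], [73.3, -319.8, -2.0], [94.1, -312.6, -2.0]]
14.6167
```

View pics/g.png

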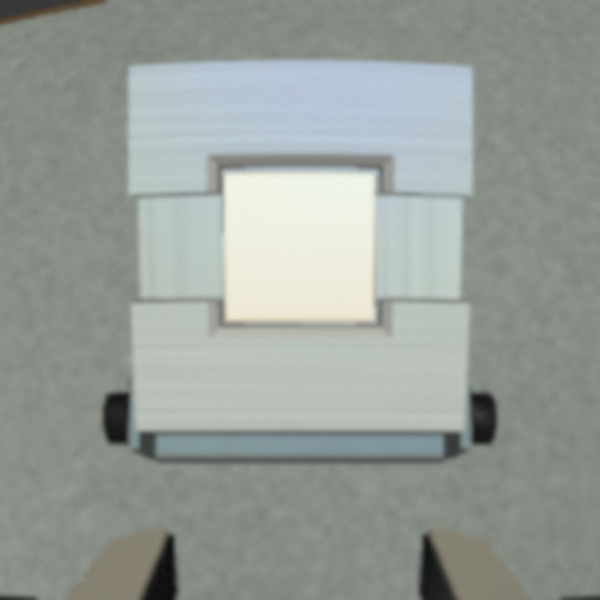

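The blank lies flush in the cavity with its edges parallel, about 0.6 mm off centre, so it is seated. Now I'll take a closer two-view measurement of the slide and its rib.

```bash
cat > sl.py <<'E'
from h import *
from bench import robot
import os
T=tool(.271-np.pi/2); S=np.array([546.5,-305.7,0]); Rs=R([0,0,.271])
if not os.path.exists("d4.pkl"):
    robot.move_linear(list(np.array(robot.current_tcp_pos())+[-40,0,90]))
    out=[]
    for dy in (60,-30):
        robot.move_ptp(list(S+Rs@[-74,dy,150]),list(eul(T))); robot.sleep(.15); out.append(robot.get_image("wrist"))
    pickle.dump(out,open("d4.pkl","wb")); print(robot.current_t())
out=pickle.load(open("d4.pkl","rb"))
M=np.array([[41,38,5],[41,-38,5],[-41,-38,5],[-41,38,5.]])
full=[[(.1,.9)]]*4
D=[quad(c,proj(c,S+M@Rs.T,True),full,5) for c in out]
P=[]
for i in range(4):
    p,e=meet([(out[0]["eye"],D[0][i]),(out[1]["eye"],D[1][i])]); P.append(p); print(p.round(1),e.round(2))
P=np.array(P); print("sides",np.linalg.norm(P-np.roll(P,-1,0),axis=1).round(1),"cen",P.mean(0).round(1),"yaw",[np.arctan2(*(P[a]-P[b])[1::-1]).round(3) for a,b in((0,3),(1,2))])
v=[]
for c in out:
    im=c["img"].copy(); q=proj(c,S+M@Rs.T,True); ct=q.mean(0).astype(int); print(q.round(0).tolist())
    v.append(cv2.resize(im[max(0,ct[1]-75):ct[1]+75,ct[0]-75:ct[0]+75],(400,400),interpolation=cv2.INTER_CUBIC)); print("crop origin",ct-75)
cv2.imwrite("pics/h.png",np.hstack(v))
E
python3 sl.py
```

```text
18.0417
[ 575.1 -258.3    7.3] 0.91
[ 595.3 -329.7    6.2] 0.6
[ 516.9 -352.7    1.4] 0.56
[ 497.5 -279.6    4.7] 0.25
sides [74.2 81.8 75.7 80.4] cen [ 546.2 -305.1    4.9] yaw [np.float64(0.268), np.float64(0.285)]
[[342.0, 77.0], [416.0, 81.0], [413.0, 159.0], [341.0, 158.0]]
crop origin [302  43]
[[252.0, 78.0], [328.0, 76.0], [328.0, 157.0], [254.0, 158.0]]
crop origin [215  42]
```

View pics/h.png

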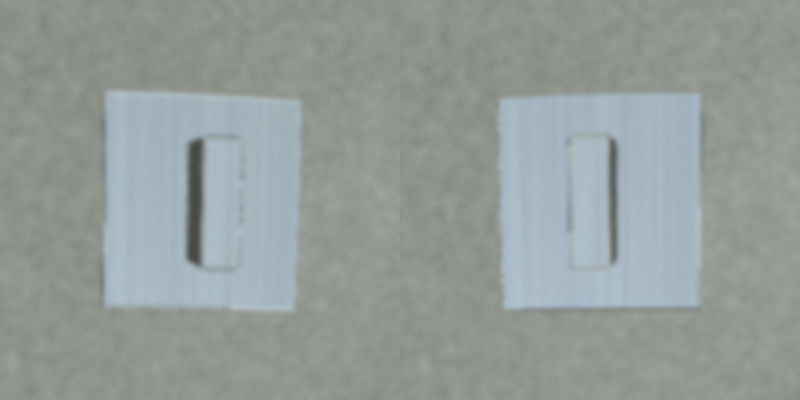

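The slide's plate top measures 4.9 mm high with sides of 74–82 mm and centre (546.2,-305.1). The rib top runs from (378,94) to (393,143) in the left view and from (279,92) to (294,142) in the right. I'll check the rib height, then grasp.

```bash
cat > g.py <<'E'
from h import *
from bench import robot
out=pickle.load(open("d4.pkl","rb"))
p,e=tri([(out[0],(385.4,118.6),True),(out[1],(286.6,117.4),True)]); print("rib",p.round(1),round(e,2))
assert 30<p[2]<44 and np.hypot(p[0]-546.2,p[1]+305.1)<5
S=[546.2,-305.1]; o=list(eul(tool(.274-np.pi/2)))
robot.move_ptp([*S,90],o); robot.move_gripper(.45)
hit=robot.move_linear([*S,9],speed=80,f_stop=8); print(hit,robot.current_tcp_pos())
robot.move_gripper(0.); print(robot.current_gripper_width()*93,robot.current_finger_force(),robot.current_tcp_pos())
robot.move_linear([*S,160],speed=120); print(robot.current_gripper_width()*93,robot.current_finger_force())
robot.move_ptp(list(FACE+C@[-75,0,75]),list(eul(ptool()))); robot.sleep(.2)
a=robot.get_image("wrist"); cv2.imwrite("pics/i.png",a["img"]); pickle.dump(a,open("d5.pkl","wb")); print(robot.current_t(),robot.current_qpos())
b=robot.get_image("side"); pickle.dump(b,open("d6.pkl","wb"))
E
python3 g.py
```

```text
rib [ 546.3 -305.5   36.3] 0.23
False [ 546.64376853 -305.45143663    9.64239008]
13.566523372056531 30.000270903110504 [ 546.23963041 -305.09329679    9.18389517]
13.372080474985626 29.999705851078033
24.3167 [ 0.28741885  0.23416983  1.92800653 -0.26861536  0.63057891  2.17689637]
```

View pics/i.png

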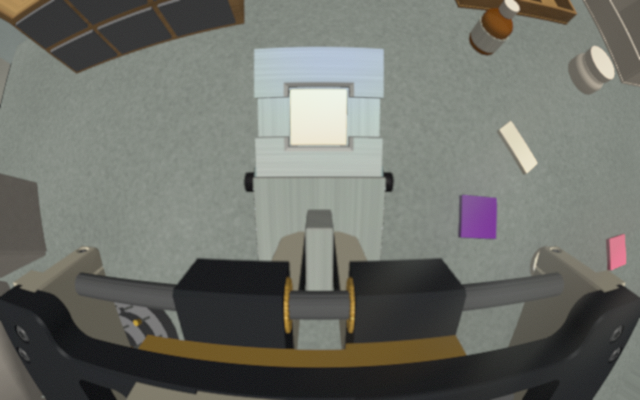

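The slide is gripped squarely: its far edge is at row 177, columns 255–383, parallel to the plate. The blank is still home. Now lower and press.

```bash
python3 - <<'E'
from h import *
from bench import robot
o=list(eul(ptool())); at=lambda h,x=0:list(FACE+C@[x,0,h])
st=lambda:(inface(robot.current_tcp_pos()).round(2),(C.T@(np.array(robot.current_contact_force())-b)).round(1),np.round(C.T@np.array(robot.current_ft_torque())-tb,2),robot.current_t())
robot.move_linear(at(75),speed=150); robot.move_linear(at(20),speed=120); robot.sleep(.3)
b=np.array(robot.current_contact_force()); tb=C.T@np.array(robot.current_ft_torque()); print(b.round(1))
hit=robot.move_linear(at(4),speed=20,f_stop=5); robot.sleep(.3); print(hit,*st())
h=inface(robot.current_tcp_pos())[2]
for i in range(8):
    h-=.4; robot.move_linear(at(h),speed=10); robot.sleep(.2); s=st(); print(round(h,2),*s,robot.current_gripper_width()*93)
    if s[1][2]>12: break
cv2.imwrite("pics/j.png",robot.get_image("wrist")["img"])
E
```

```text
[-0.8  0.5 -2.3]
True [-0.07 -0.01  9.55] [ 3.8 -0.5  7.2] [-0.07 -0.56 -0.02] 26.7833
9.15 [-0.11 -0.04  9.57] [ 1.  -0.5  9.6] [-0.09 -0.2  -0.01] 27.2833 13.874646783280586
8.75 [-0.12 -0.01  9.52] [-0.3 -1.2 12.7] [-0.25 -0.01  0.  ] 27.7333 13.922155218242786
```

```bash
python3 - <<'E'
from h import *
from bench import robot
robot.sleep(.6); b=np.array([-.8,.5,-2.3])
print((C.T@(np.array(robot.current_contact_force())-b)).round(1),robot.current_finger_force(),inface(robot.current_tcp_pos()).round(2),robot.current_t())
a=robot.get_image("wrist")["img"][100:300,180:460];s=robot.get_image("scene")["img"][200:320,310:470]
cv2.imwrite("pics/k.png",np.vstack([cv2.resize(a,(420,300),interpolation=cv2.INTER_CUBIC),cv2.resize(s,(420,300),interpolation=cv2.INTER_CUBIC)]))
E
```

```text
[ 0.3 -1.1 12.2] 30.00197857618332 [-0.12 -0.02  9.55] 28.3833
```

View pics/k.png

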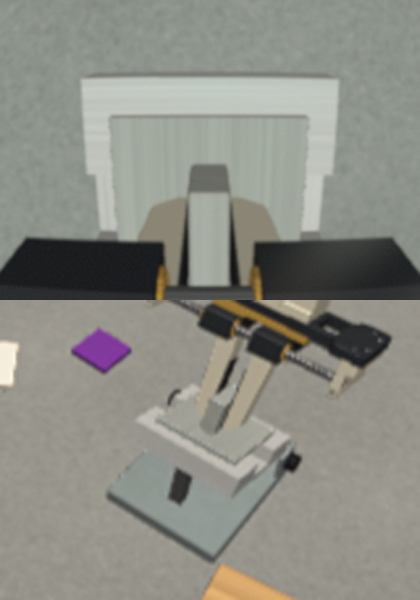

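The slide lies flat and squared on the plate, with equal margins at columns 82–110 and 307–338. It covers the cavity, the push is steady at 12 N and the grip is 30 N. Handing in.

```bash
python3 -c "
from bench import robot
print(robot.hand_in())"
```

```text
the job is handed in; nothing more can be done
None
```

I handed the job in at about 28 s, verdict not shown: the blank is home in the cavity and released, and the slide is gripped, square over the cavity and pressed onto the stage face with about 12 N.

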